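# Release a tube from a push-fit air outlet and return it

## Task

Free the short steel tube from the push-fit air outlet: press the release ring round it down to the stop, firmly but without crushing it, take hold of the tube while the ring is still down, and draw it straight up and out. Then put the tube away in the grey returns box: push its lower end well in through the sprung flap in the top while still holding it, let go so that it drops inside, and leave the flap shut and the release ring up. Do not shift the mug or the remote control.

Things in the scene. Friction and masses are not known exactly. Their poses are not given: they have to be found in the camera images.
- outlet: Air outlet bolted to the bench: aluminium block 84 x 84 mm, 62 mm high, on a 110 x 84 x 8 mm foot plate. Origin at the centre of its underside, z up; the push-fit and the tube are centred on its vertical axis. At the start the tube's lower end is 22 mm above this origin.
- port (a point): Centre of the block's top face, 62 mm above the outlet's origin. Around it stands a black sleeve (56 mm outer diameter) with the grey release ring (48 mm outer, 28 mm inner diameter) round the tube. The free ring's flat top is 35 mm above this point on average, but the sleeve is screwed in to a different depth each time: up to 9 mm higher or lower, so feel for it. The sleeve's rim is 12 mm lower
- collet (a joint): How far the release ring is pressed, in m: 0 free, 0.010 at its stop. Sprung: 4 N to start, 8 N at the stop; over 45 N damages it. Hidden catches hold the tube's collar unless the ring is 6 mm down or more. Fingertips some 28 mm apart round the tube can push the ring to its stop, close on the tube without easing off, and rise: the ring follows them up, but the tube's collar is past the catches by then
- tube_center (a point): Centre (half-way up) of the loose straight steel tube: 18 mm diameter, 110 mm long, about 0.13 kg (varies), standing upright in the outlet. z along the tube. A collar 24 mm in diameter and 6 mm thick sits 22 to 28 mm above its lower end, hidden in the outlet. Some 26 to 44 mm of tube stand clear above the ring
- tube_foot (a point): Centre of the tube's lower end face, 55 mm below its centre along the tube.
- returns_box: Grey metal returns box fixed to the bench, 110 (x) x 96 (y) x 180 mm high, hollow, walls 4 mm. Origin at the centre of its underside, z up. Its top has a 64 x 64 mm mouth at its centre, closed by a flap.
- mouth (a point): Centre of the box's mouth, level with the top of the box, 180 mm above the bench.
- flap (a joint): Angle of the flap in the mouth, in rad: 0 shut, up to 1.5 swung down into the box. Hinged on the box's +x edge of the mouth; free edge on its -x side. A weak spring shuts it (0.5 N at the free edge holds it open; the tube's weight slides past it). A good place to enter is 8 mm from the mouth's centre towards the free edge (the box's own -x)
- plugged_outlet: A second outlet on the same kind of block, closed by a brass hexagonal plug, 105 mm high; fixed, not part of the work. Origin at the centre of its underside.
- mug: White mug, 80 mm in diameter, 95 mm high, loose. Origin at the centre of its underside.
- remote: Black remote control lying flat, 150 (x) x 48 x 18 mm, loose. Origin at the centre of its underside.
Not all that is in view belongs to the job. What is shaped like the part that bears collet but pink or yellow is not meant.

How it is judged:
On the way, in this order (a step that is already met when the one before it is completed fails the run):
1. the release ring is pressed down by at least 6 mm (value of joint collet above 0.006 m), for 0.1 s.
2. the tube is wholly out of the outlet: its lower end is above the ring (z of tube_foot in the frame of outlet above 0.103 m), for 0.1 s.
3. the held tube's lower end is at least 20 mm below the box's mouth and holds the flap open (z of tube_foot in the frame of mouth below -0.02 m and horizontal distance between tube_foot and mouth below 0.04 m and value of joint flap above 0.25 rad and contact force between the fingers and tube above 1 N), for 0.1 s.
At the end, for the whole second after the job is handed in: The tube lies or stands inside the returns box (its centre within the box's walls and lower than 100 mm above the bench), the flap is shut again (within 0.12 rad) and the release ring is back up (within 3 mm) (height (world z) of tube_center below 0.1 m and x of tube_center in the frame of returns_box between -0.055 and 0.055 m and y of tube_center in the frame of returns_box between -0.048 and 0.048 m and value of joint flap below 0.12 rad and value of joint collet below 0.003 m); the robot touches nothing.
It fails at once if the release ring is pressed with more than 45 N (contact force between anything else and collet above 45 N).
It fails at once if the mug is shifted by more than 30 mm (distance of mug from where it was at the start of the episode above 0.03 m).
It fails at once if the remote control is shifted by more than 30 mm (distance of remote from where it was at the start of the episode above 0.03 m).
It also fails if it takes over 51 s, if anything falls off the work surface, if the arm or the gripper's body presses on something with over 40 N, if the wrist force passes 120 N, or if a joint passes its speed limit or range.

## Robot

A 6-joint arm with a two-finger parallel gripper is mounted at the origin on the work surface. World frame = base frame: x ahead of the robot, y to its left, z up, the work surface at z = 0. Lengths are in m, angles in rad, forces in N, time in s.
With the tool pointing down it reaches from about 0.4 to 0.925 m from the base axis. Payload 12.5 kg.
Tool frame: the origin (TCP) lies between the finger pads; the fingertips stand 14 mm ahead of it and the grasp point (between the pads) lies 5 mm behind it (robot.tip_reach is the distance from the TCP to the fingertips, in m); z points along the fingers, y is the line along which they close (so a half turn about z gives the same grasp; the last joint's range is limited). The gripper opens to 95 mm and grips with 3 to 60 N. Pads are 20 mm wide; open, the fingers measure 119 mm over their backs; the gripper's body (75 mm by 180 mm) begins 59 mm behind the grasp point.
Start: joints at [1.011, 0.491, 1.559, -0, 1.092, -0.106], TCP at [0.274, 0.562, 0.229] pointing down, gripper open.
Joint ranges: [-3.1, 3.1], [-0.84, 2.19], [0.05, 2.79], [-1.13, 4.28], [0.06, 2.93], [-2.69, 2.69]. Speed limits (rad/s): [2.22, 2.22, 2.79, 3.14, 3.14, 3.14].

## Interface

Orientations are given as a unit quaternion [w, x, y, z].
In Python, from station import robot gives the robot as it stands. The module is installed in compiled form; this text tells all that it offers.
- The arm moves only by the shell command python3 -m pendant 'ROWS'. ROWS is JSON, a list of rows, each an object with "claw": the closure, from -1 (fully open) to 1 (shut); "dp": the shift along the tool's x, y, z in cm, a list of three; "dr": the turn, a rotation vector about the tool's x, y, z in rad, a list of three. A call has 1 to 5 rows; each row shifts and turns the commanded pose from where the row before left it, along the tool's axes as they then stand; what a row does not reach is not made up. A row lasts 1/12 s, in which the tool goes at most 41.7 mm and 7.16 degrees, less where a joint would pass 70% of its speed; a pose out of reach is approached as far as the arm can. A call with a gripper value outside its range is refused whole. The fingers move at their own pace and stop on an object; the grip force is fixed at half the most. Time passes only in rows, so rows that do not move let the fingers close. It gives the time, the measured TCP pose, the force, the opening and the grip force at its end, in the units of the state.
- robot.sense(): the state, without advancing time (a new reading comes with each control period).
- robot.grab_frame(name): name is "side" or "top"; returns a dict with "pixels" (400x640x3 uint8, red, green, blue), "camera_matrix" (3x3 intrinsics, pixels), "R" (3x3) and "t" (3): a world point X has camera coordinates R X + t. Camera axes: x right, y down, z forward; pixel columns grow to the right and rows downward; lengths in m; the calibration is good to about 2 mm. A picture is of the moment at which its call begins. There is no depth.
- robot.close_job(): hands the job in; it is judged then, once.
The state is a dict: "t": time; "joints": joint angles; "joint_vel": joint speeds; "tau": joint torques, N m; "tcp_pos": TCP position; "eef_rot": TCP orientation; "wrist_force": force on the tool from outside, world axes, zero at the start; "moment": the same for the moment, N m; "gripper_width": finger opening in m; "finger_force": force on a finger pad.
Only numpy, scipy, OpenCV 4.12 (cv2) and the standard library are available. Lean on these libraries where they do the work, as an engineer would, in place of code of your own. Each camera call takes 0.05 s, during which the arm holds its last target. There are 200 camera calls.

## Working session

There is one attempt and no reset: what is moved stays moved. The work goes in short steps, Python scripts to look and compute and a shell command to move; the robot and the scene stay as the last step left them, time stands still between calls to the robot, and variables do not carry over. Pictures are saved under pics/ and viewed, at most 10 in all, crops included, and the job is handed in when it is done.

```bash
mkdir -p pics; python3 - <<'E'
from station import robot
import cv2,numpy as np,pickle
s=robot.sense();print({k:np.round(v,3) for k,v in s.items()},robot.tip_reach)
for n in("side","top"):
    f=robot.grab_frame(n);pickle.dump(f,open(n+".pkl","wb"));cv2.imwrite(f"pics/{n}0.png",f["pixels"][:,:,::-1])
    print(n,f["camera_matrix"],-f["R"].T@f["t"],f["R"])
E
```

```text
{'t': np.float64(0.0), 'joints': array([ 1.011,  0.492,  1.559, -0.   ,  1.092, -0.106]), 'joint_vel': array([-0.   , -0.   ,  0.   ,  0.001, -0.   ,  0.001]), 'tau': array([-2.0000e-03, -6.1264e+01, -2.5818e+01,  6.9000e-02,  4.8000e-02,
       -0.0000e+00]), 'tcp_pos': array([0.274, 0.562, 0.228]), 'eef_rot': array([-0.   ,  0.225,  0.974, -0.001]), 'wrist_force': array([-0.854, -0.129,  0.381]), 'moment': array([-0.02 , -0.031, -0.038]), 'finger_force': np.float64(0.0), 'gripper_width': np.float64(0.095)} 0.014
side [[369.76590052   0.         318.85379797]
 [  0.         369.76590052 193.6549539 ]
 [  0.           0.           1.        ]] [ 0.55054914 -0.57665188  0.55076817] [[ 0.99813121 -0.06054976 -0.00823548]
 [-0.04374036 -0.61382892 -0.78822639]
 [ 0.04267175  0.78711358 -0.61533027]]
top [[461.74752081   0.         323.33642721]
 [  0.         461.74752081 196.97614996]
 [  0.           0.           1.        ]] [ 0.44796237 -0.02908438  1.12789423] [[-0.00273752 -0.99988984 -0.01458787]
 [-0.99386927  0.00433283 -0.11047674]
 [ 0.11052777  0.014196   -0.99377165]]
```

View pics/side0.png

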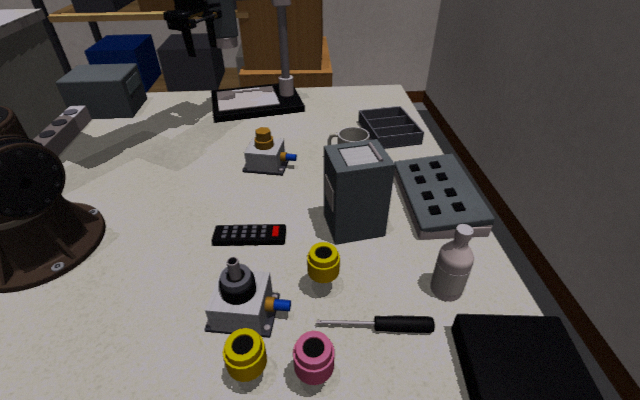

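View pics/top0.png

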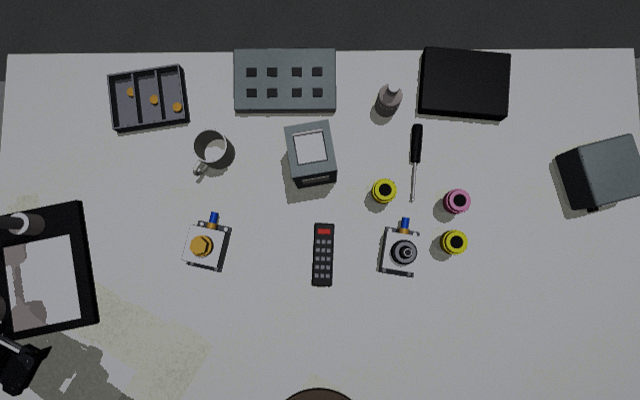

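The side view shows the outlet with its tube at about (235,270) and the returns box top at about (358,155). In the top view the outlet is at (403,251), the box mouth at (310,147), the plugged outlet at (202,245), the mug at (213,150) and the remote at (323,255). I'll zoom in next.

```bash
python3 - <<'E'
import cv2,numpy as np,pickle
a=pickle.load(open("side.pkl","rb"))["pixels"][:,:,::-1];b=pickle.load(open("top.pkl","rb"))["pixels"][:,:,::-1]
r=lambda i,x,y,w,h:cv2.resize(np.ascontiguousarray(i[y:y+h,x:x+w]),(400,300),interpolation=cv2.INTER_CUBIC)
cv2.imwrite("pics/z.png",np.vstack([np.hstack([r(a,190,250,120,90),r(a,300,120,120,90)]),np.hstack([r(b,370,210,80,60),r(b,270,110,80,60)])]))
E
```

```text
(no output)
```

View pics/z.png

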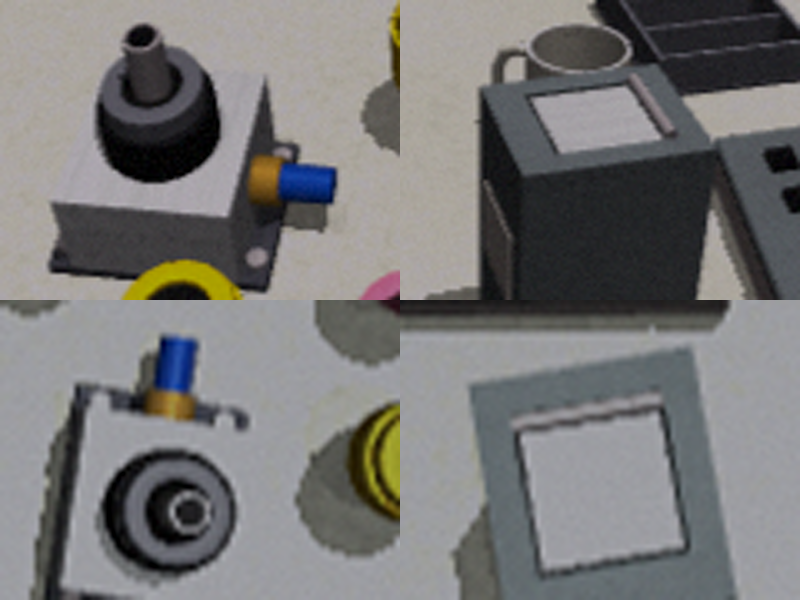

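```bash
cat > h.py <<'E'
import numpy as np,pickle
F={n:pickle.load(open(n+".pkl","rb")) for n in("side","top")}
def ray(n,p):
    f=F[n];d=f["R"].T@np.linalg.solve(f["camera_matrix"],[p[0],p[1],1]);return -f["R"].T@f["t"],d/np.linalg.norm(d)
def plane(n,p,z):
    o,d=ray(n,p);return o+d*(z-o[2])/d[2]
def tri(p,q):
    o,d=ray("side",p);o2,e=ray("top",q);s=np.linalg.lstsq(np.c_[d,-e],o2-o,rcond=None)[0]
    a,b=o+s[0]*d,o2+s[1]*e;return (a+b)/2,np.linalg.norm(a-b)
E
python3 - <<'E'
from h import *
np.set_printoptions(precision=4,suppress=True)
S1=lambda x,y:(x/3.3333+190,y/3.3333+250);S2=lambda x,y:((x-400)/3.3333+300,y/3.3333+120)
T1=lambda x,y:(x/5+370,(y-300)/5+210);T2=lambda x,y:((x-400)/5+270,(y-300)/5+110)
print("tube top",tri(S1(143,37),T1(190,512)),plane("side",S1(143,37),.132),plane("top",T1(190,512),.132))
for z in(.088,.097,.106):print("ring",z,plane("top",T1(174,516),z))
print("block corners top z=.062",plane("top",T1(100,405),.062),plane("side",S1(55,203),.062),plane("side",S1(228,215),.062),plane("side",S1(267,75),.062))
for c in[(482,90),(630,65),(710,140),(522,177)]:print("boxS",plane("side",S2(*c),.18))
for c in[(528,97),(630,82),(668,137),(555,153)]:print("flapS",plane("side",S2(*c),.18))
for c in[(470,383),(692,347)]:print("boxT",plane("top",T2(*c),.18))
for c in[(518,430),(660,408),(688,550),(543,577)]:print("flapT",plane("top",T2(*c),.18))
print("hingeT",plane("top",T2(513,418),.18),plane("top",T2(660,395),.18))
E
```

```text
tube top (array([ 0.44  , -0.1952,  0.1314]), np.float64(0.0025090254555541276)) [ 0.4414 -0.1955  0.132 ] [ 0.4388 -0.1954  0.132 ]
ring 0.088 [ 0.4367 -0.1956  0.088 ]
ring 0.097 [ 0.4368 -0.1941  0.097 ]
ring 0.106 [ 0.4369 -0.1927  0.106 ]
block corners top z=.062 [ 0.4871 -0.1669  0.062 ] [ 0.3951 -0.2306  0.062 ] [ 0.475  -0.2422  0.062 ] [ 0.4892 -0.1617  0.062 ]
boxS [0.5963 0.0439 0.18  ]
boxS [0.687  0.0663 0.18  ]
boxS [ 0.7169 -0.0183  0.18  ]
boxS [ 0.6108 -0.0461  0.18  ]
flapS [0.6222 0.0341 0.18  ]
flapS [0.6837 0.0465 0.18  ]
flapS [ 0.6946 -0.0136  0.18  ]
flapS [ 0.6308 -0.0248  0.18  ]
boxT [0.7027 0.0668 0.18  ]
boxT [ 0.7176 -0.0267  0.18  ]
flapT [0.6824 0.0465 0.18  ]
flapT [ 0.6915 -0.0131  0.18  ]
flapT [ 0.6309 -0.0246  0.18  ]
flapT [0.6198 0.0358 0.18  ]
hingeT [0.6876 0.0486 0.18  ] [ 0.697  -0.0131  0.18  ]
```

Cross-checks: the tube top triangulates to z=0.131 (0.132 expected), which puts the tube axis at (0.440,-0.195). The mouth centre is (0.656,0.0105) with a box yaw of about 10.5°, and the sizes match. I'll now move across at the present height, by a route that keeps the radius above 0.4 m.

```bash
for i in 1 2 3; do python3 -m pendant '[{"claw":0.41,"dp":[-2.35,-1.69,0],"dr":[0,0,0]},{"claw":0.41,"dp":[-2.35,-1.69,0],"dr":[0,0,0]},{"claw":0.41,"dp":[-2.35,-1.69,0],"dr":[0,0,0]},{"claw":0.41,"dp":[-2.35,-1.69,0],"dr":[0,0,0]},{"claw":0.41,"dp":[-2.35,-1.69,0],"dr":[0,0,0]}]'; done
cat > go.py <<'E'
import sys,numpy as np
from scipy.spatial.transform import Rotation as Ro
from station import robot
s=robot.sense();q=s["eef_rot"];R=Ro.from_quat([q[1],q[2],q[3],q[0]])
print("t",s["t"],"tcp",np.round(s["tcp_pos"],4),"w",round(float(s["gripper_width"]),4),"F",np.round(s["wrist_force"],1),"ff",s["finger_force"],"j",np.round(s["joints"],2),"z",np.round(R.as_matrix()[:,2],4))
if len(sys.argv)>1:
    g=np.array([float(v) for v in sys.argv[1:4]]);print("dp cm",np.round(R.inv().apply(g-s["tcp_pos"])*100,2))
    down=Ro.from_matrix(np.c_[(-.899,.438,0),(.438,.899,0),(0,0,-1)]);print("dr",np.round((R.inv()*down).as_rotvec(),4))
E
python3 go.py 0.44 -0.195 0.2
```

```text
t: 0.52
tcp_pos: [0.3428, 0.433, 0.2284]
eef_rot: [-0.0, 0.225, 0.974, -0.0]
wrist_force: [0.6, 0.6, 1.0]
gripper_width: 0.067
finger_force: 0.0
t: 0.93
tcp_pos: [0.4114, 0.3055, 0.2285]
eef_rot: [-0.0, 0.225, 0.974, -0.0]
wrist_force: [0.5, 0.1, -0.6]
gripper_width: 0.0337
finger_force: 0.0
t: 1.35
tcp_pos: [0.48, 0.178, 0.2285]
eef_rot: [-0.0, 0.225, 0.974, -0.0]
wrist_force: [0.5, -0.3, 0.0]
gripper_width: 0.0281
finger_force: 0.0
t 1.35 tcp [0.48   0.178  0.2285] w 0.0281 F [ 0.5 -0.3  0. ] ff 0.0 j [ 0.23  0.33  1.83  0.    0.98 -0.89] z [-4.e-04  0.e+00 -1.e+00]
dp cm [-12.76 -35.28   2.85]
dr [-0.0002 -0.0004 -0.0004]
```

Excellent tracking. Next I go above the tube and look again.

```bash
for i in 1 2 3; do python3 -m pendant '[{"claw":0.41,"dp":[-0.85,-2.35,0],"dr":[0,0,0]},{"claw":0.41,"dp":[-0.85,-2.35,0],"dr":[0,0,0]},{"claw":0.41,"dp":[-0.85,-2.35,0],"dr":[0,0,0]},{"claw":0.41,"dp":[-0.85,-2.35,0],"dr":[0,0,0]},{"claw":0.41,"dp":[-0.85,-2.35,0],"dr":[0,0,0]}]' >/dev/null; done
python3 -m pendant '[{"claw":0.41,"dp":[0,0,2.0],"dr":[0,0,0]},{"claw":0.41,"dp":[0,0,2.0],"dr":[0,0,0]},{"claw":0.41,"dp":[0,0,1.5],"dr":[0,0,0]},{"claw":0.41,"dp":[0,0,0.5],"dr":[0,0,0]},{"claw":0.41,"dp":[0,0,0],"dr":[0,0,0]}]' >/dev/null
python3 go.py .44 -.195 .15
python3 - <<'E'
from station import robot
import cv2,numpy as np
a=robot.grab_frame("side")["pixels"][:,:,::-1];b=robot.grab_frame("top")["pixels"][:,:,::-1]
r=lambda i,x,y,w,h:cv2.resize(np.ascontiguousarray(i[y:y+h,x:x+w]),(400,300),interpolation=cv2.INTER_CUBIC)
cv2.imwrite("pics/z1.png",np.hstack([r(a,180,220,120,90),r(b,370,210,80,60)]))
E
```

```text
t 3.0167 tcp [ 0.4393 -0.1931  0.1676] w 0.0281 F [0.1 0.4 0.4] ff 0.0 j [-0.55  0.37  1.98  0.    0.8  -1.67] z [-0.0021  0.0014 -1.    ]
dp cm [-0.15 -0.14  1.76]
dr [ 0.0003 -0.0025 -0.0005]
```

View pics/z1.png

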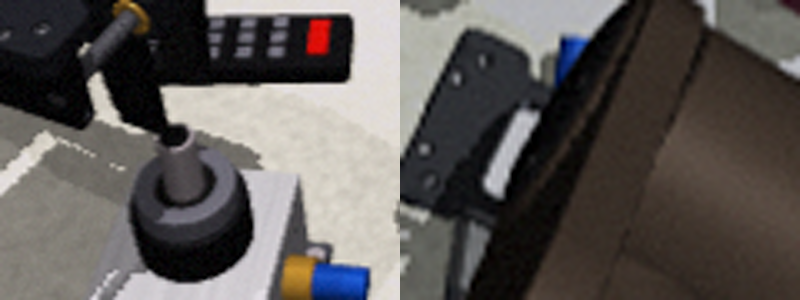

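The side crop shows a fingertip just above and behind the tube's end at crop (155,130). The arm covers the outlet in the top view. I'll correct about 1.5 mm sideways and go down past the tube's end, stopping above the highest possible ring.

```bash
python3 -m pendant '[{"claw":0.41,"dp":[-0.15,-0.14,0],"dr":[0,-0.0025,0]},{"claw":0.41,"dp":[0,0,0.8],"dr":[0,0,0]},{"claw":0.41,"dp":[0,0,0.8],"dr":[0,0,0]},{"claw":0.41,"dp":[0,0,0.4],"dr":[0,0,0]},{"claw":0.41,"dp":[0,0,0],"dr":[0,0,0]}]'
python3 -m pendant '[{"claw":0.41,"dp":[0,0,0.7],"dr":[0,0,0]},{"claw":0.41,"dp":[0,0,0.7],"dr":[0,0,0]},{"claw":0.41,"dp":[0,0,0.6],"dr":[0,0,0]},{"claw":0.41,"dp":[0,0,0],"dr":[0,0,0]},{"claw":0.41,"dp":[0,0,0],"dr":[0,0,0]}]'
python3 go.py .44 -.195 .12
```

```text
t: 3.53
tcp_pos: [0.4401, -0.195, 0.1476]
eef_rot: [0.0, 0.225, 0.974, 0.0]
wrist_force: [-0.0, -0.2, 0.1]
gripper_width: 0.0282
finger_force: 0.0
t: 3.95
tcp_pos: [0.4404, -0.1952, 0.1282]
eef_rot: [0.001, 0.225, 0.974, -0.0]
wrist_force: [1.0, -0.6, -0.2]
gripper_width: 0.0278
finger_force: 0.0
t 3.95 tcp [ 0.4404 -0.1952  0.1282] w 0.0278 F [ 1.  -0.6 -0.2] ff 0.0 j [-0.55  0.43  2.01  0.    0.69 -1.67] z [ 1.5e-03 -5.0e-04 -1.0e+00]
dp cm [ 0.05 -0.    0.82]
dr [ 0.0002  0.0016 -0.0004]
```

```bash
for i in 1 2; do python3 -m pendant '[{"claw":0.41,"dp":[0,0,0.15],"dr":[0,0,0]},{"claw":0.41,"dp":[0,0,0.15],"dr":[0,0,0]},{"claw":0.41,"dp":[0,0,0.15],"dr":[0,0,0]},{"claw":0.41,"dp":[0,0,0.05],"dr":[0,0,0]},{"claw":0.41,"dp":[0,0,0],"dr":[0,0,0]}]' | egrep 'tcp|force'; done
```

```text
tcp_pos: [0.4406, -0.1953, 0.1235]
wrist_force: [0.2, 0.5, -0.3]
finger_force: 0.0
tcp_pos: [0.4405, -0.1953, 0.1184]
wrist_force: [-0.1, -0.7, 0.1]
finger_force: 0.0
```

```bash
for i in 1 2; do python3 -m pendant '[{"claw":0.41,"dp":[0,0,0.1],"dr":[0,0,0]},{"claw":0.41,"dp":[0,0,0.1],"dr":[0,0,0]},{"claw":0.41,"dp":[0,0,0.1],"dr":[0,0,0]},{"claw":0.41,"dp":[0,0,0],"dr":[0,0,0]},{"claw":0.41,"dp":[0,0,0],"dr":[0,0,0]}]' | egrep 'tcp|force'; done
```

```text
tcp_pos: [0.4406, -0.1953, 0.1156]
wrist_force: [0.5, 0.6, 0.0]
finger_force: 0.0
tcp_pos: [0.4407, -0.1953, 0.1127]
wrist_force: [0.1, 1.0, 4.0]
finger_force: 2.2
```

Ring contact is felt at TCP z of about 0.113, so the ring top is at about 0.099, which is within range. I'll press on in steps.

```bash
for i in 1 2; do python3 -m pendant '[{"claw":0.41,"dp":[0,0,0.1],"dr":[0,0,0]},{"claw":0.41,"dp":[0,0,0.1],"dr":[0,0,0]},{"claw":0.41,"dp":[0,0,0.1],"dr":[0,0,0]},{"claw":0.41,"dp":[0,0,0],"dr":[0,0,0]},{"claw":0.41,"dp":[0,0,0],"dr":[0,0,0]}]' | egrep 'tcp|force'; done
```

```text
tcp_pos: [0.4407, -0.1954, 0.1096]
wrist_force: [-0.5, 0.0, 5.7]
finger_force: 2.9
tcp_pos: [0.4407, -0.1954, 0.1067]
wrist_force: [-1.3, 0.3, 6.0]
finger_force: 3.4
```

```bash
for i in 1 2; do python3 -m pendant '[{"claw":0.41,"dp":[0,0,0.05],"dr":[0,0,0]},{"claw":0.41,"dp":[0,0,0.05],"dr":[0,0,0]},{"claw":0.41,"dp":[0,0,0.05],"dr":[0,0,0]},{"claw":0.41,"dp":[0,0,0],"dr":[0,0,0]}]' | egrep 'tcp|force'; done
```

```text
tcp_pos: [0.4407, -0.1954, 0.1052]
wrist_force: [-1.3, 0.3, 7.6]
finger_force: 3.7
tcp_pos: [0.4409, -0.1954, 0.1045]
wrist_force: [-2.6, 0.5, 19.6]
finger_force: 9.6
```

The force jumped to 19.6 N, so the ring is on its stop (under 45 N). Now I close on the tube while holding it down.

```bash
for i in 1 2; do python3 -m pendant '[{"claw":1,"dp":[0,0,0],"dr":[0,0,0]},{"claw":1,"dp":[0,0,0],"dr":[0,0,0]},{"claw":1,"dp":[0,0,0],"dr":[0,0,0]},{"claw":1,"dp":[0,0,0],"dr":[0,0,0]}]' | egrep -v eef; done
```

```text
t: 7.45
tcp_pos: [0.4415, -0.1949, 0.1045]
wrist_force: [2.9, 8.2, 16.6]
gripper_width: 0.0174
finger_force: 34.0
t: 7.78
tcp_pos: [0.4415, -0.1949, 0.1045]
wrist_force: [3.7, 8.4, 16.4]
gripper_width: 0.0179
finger_force: 34.0
```

```bash
for i in 1 2; do python3 -m pendant '[{"claw":1,"dp":[0,0,-0.3],"dr":[0,0,0]},{"claw":1,"dp":[0,0,-0.4],"dr":[0,0,0]},{"claw":1,"dp":[0,0,-0.4],"dr":[0,0,0]},{"claw":1,"dp":[0,0,-0.4],"dr":[0,0,0]}]' | egrep 'tcp|force|width'; done
```

```text
tcp_pos: [0.4405, -0.1953, 0.1184]
wrist_force: [-0.1, -1.3, -0.7]
gripper_width: 0.0173
finger_force: 30.0
tcp_pos: [0.4404, -0.1952, 0.134]
wrist_force: [-0.2, 0.2, -1.4]
gripper_width: 0.0172
finger_force: 30.0
```

It is free and only the tube's weight is felt. I'll lift it above box height and check.

```bash
for i in 1 2; do python3 -m pendant '[{"claw":1,"dp":[0,0,-1.2],"dr":[0,0,0]},{"claw":1,"dp":[0,0,-1.8],"dr":[0,0,0]},{"claw":1,"dp":[0,0,-2],"dr":[0,0,0]},{"claw":1,"dp":[0,0,-2],"dr":[0,0,0]},{"claw":1,"dp":[0,0,-1.1],"dr":[0,0,0]}]' >/dev/null; done
python3 go.py .648 .009 .2925
python3 - <<'E'
from station import robot
import cv2,numpy as np
a=robot.grab_frame("side")["pixels"][:,:,::-1]
cv2.imwrite("pics/s2.png",cv2.resize(np.ascontiguousarray(a[130:350,140:420]),(700,550)))
E
```

```text
t 9.2833 tcp [ 0.4403 -0.1952  0.2979] w 0.0179 F [-0.3  0.2 -1.4] ff 29.99849259853363 j [-0.55  0.21  1.8   0.    1.12 -1.67] z [ 0.004  -0.0021 -1.    ]
dp cm [-9.72 27.46  0.58]
dr [-0.0001  0.0046 -0.0004]
```

View pics/s2.png

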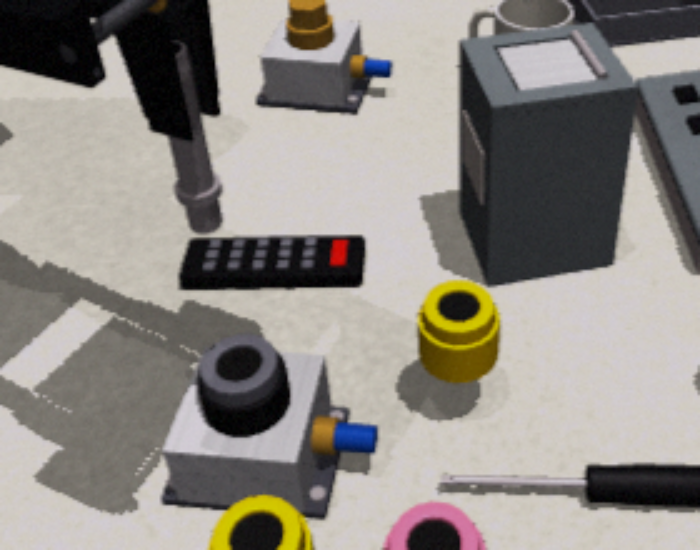

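The tube is out and held with its foot at crop (205,224), and the ring is up at (240,360). I'll check the foot position, then travel to the box.

```bash
python3 - <<'E'
from h import *
for z in(.21,.215,.22):print(plane("side",(140+205/2.5,130+224/2.5),z))
E
for i in 1 2 3; do python3 -m pendant '[{"claw":1,"dp":[-0.65,1.83,0],"dr":[0,0.0003,0]},{"claw":1,"dp":[-0.65,1.83,0],"dr":[0,0.0003,0]},{"claw":1,"dp":[-0.65,1.83,0],"dr":[0,0.0003,0]},{"claw":1,"dp":[-0.65,1.83,0],"dr":[0,0.0003,0]},{"claw":1,"dp":[-0.65,1.83,0],"dr":[0,0.0003,0]}]' >/dev/null; done
python3 -m pendant '[{"claw":1,"dp":[0,0,0],"dr":[0,0,0]},{"claw":1,"dp":[0,0,0],"dr":[0,0,0]}]' >/dev/null
python3 go.py .648 .009 .2925
python3 - <<'E'
from station import robot
import cv2,numpy as np
a=robot.grab_frame("side")["pixels"][:,:,::-1]
cv2.imwrite("pics/s3.png",cv2.resize(np.ascontiguousarray(a[80:260,260:460]),(600,540)))
E
```

```text
[ 0.43746241 -0.18927909  0.21      ]
[ 0.4391217 -0.1949629  0.215    ]
[ 0.44078099 -0.20064672  0.22      ]
t 10.75 tcp [0.648  0.0094 0.2946] w 0.0173 F [-0.2  0.1 -1.3] ff 29.998543560504913 j [-0.09  0.47  1.41  0.    1.26 -1.21] z [-0.0034  0.001  -1.    ]
dp cm [-0.02 -0.03  0.21]
dr [-0.0006 -0.0035  0.0007]
```

View pics/s3.png

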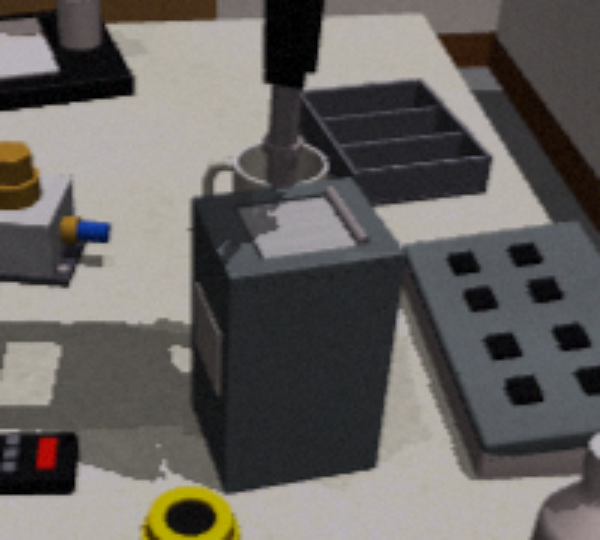

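The tube foot is above the free-edge side of the flap at about crop (285,183), and the tube hangs vertical. I'll push it down to a foot height of about 0.13.

```bash
for i in 1 2; do python3 -m pendant '[{"claw":1,"dp":[0,0,0.9],"dr":[0,0,0]},{"claw":1,"dp":[0,0,0.9],"dr":[0,0,0]},{"claw":1,"dp":[0,0,0.9],"dr":[0,0,0]},{"claw":1,"dp":[0,0,0.8],"dr":[0,0,0]},{"claw":1,"dp":[0,0,0.5],"dr":[0,0,0]}]' | egrep 'tcp|force|width'; done
python3 -m pendant '[{"claw":1,"dp":[0,0,0.4],"dr":[0,0,0]},{"claw":1,"dp":[0,0,0],"dr":[0,0,0]},{"claw":1,"dp":[0,0,0],"dr":[0,0,0]},{"claw":1,"dp":[0,0,0],"dr":[0,0,0]}]'
python3 - <<'E'
from station import robot
import cv2,numpy as np
a=robot.grab_frame("side")["pixels"][:,:,::-1]
cv2.imwrite("pics/s4.png",cv2.resize(np.ascontiguousarray(a[80:260,260:460]),(600,540)))
E
```

```text
tcp_pos: [0.6476, 0.0086, 0.2541]
wrist_force: [0.1, 0.3, -0.9]
gripper_width: 0.0175
finger_force: 30.0
tcp_pos: [0.6477, 0.009, 0.2143]
wrist_force: [-0.7, 0.5, -1.7]
gripper_width: 0.0175
finger_force: 30.0
t: 11.97
tcp_pos: [0.6481, 0.009, 0.212]
eef_rot: [-0.001, 0.225, 0.974, 0.0]
wrist_force: [0.3, -0.0, -1.0]
gripper_width: 0.0175
finger_force: 30.0
```

View pics/s4.png

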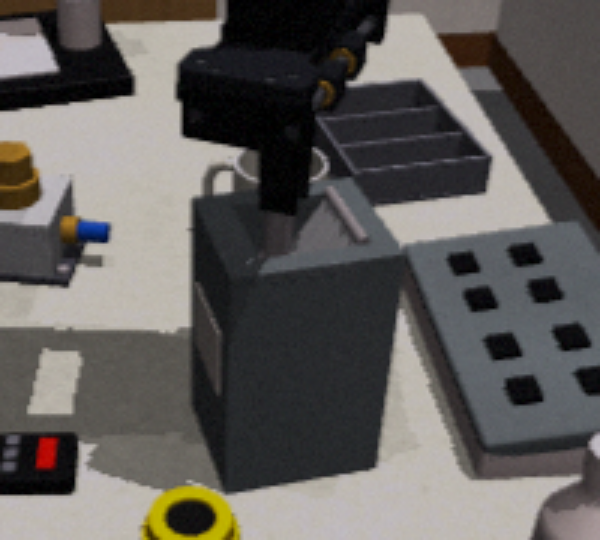

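The tube is well in through the opened flap, at crop (280,235). I release it.

```bash
for i in 1 2; do python3 -m pendant '[{"claw":-0.2,"dp":[0,0,0],"dr":[0,0,0]},{"claw":-0.2,"dp":[0,0,0],"dr":[0,0,0]},{"claw":-0.2,"dp":[0,0,0],"dr":[0,0,0]},{"claw":-0.2,"dp":[0,0,0],"dr":[0,0,0]}]'| egrep 'tcp|force|width';done
for i in 1 2; do python3 -m pendant '[{"claw":-0.2,"dp":[0,0,-0.8],"dr":[0,0,0]},{"claw":-0.2,"dp":[0,0,-1.5],"dr":[0,0,0]},{"claw":-0.2,"dp":[0,0,-1.5],"dr":[0,0,0]},{"claw":-0.2,"dp":[0,0,-1],"dr":[0,0,0]}]'| egrep 'tcp|force|width'; done
python3 -m pendant '[{"claw":-0.2,"dp":[0,0,0],"dr":[0,0,0]},{"claw":-0.2,"dp":[0,0,0],"dr":[0,0,0]}]' >/dev/null
python3 - <<'E'
from station import robot
import cv2,numpy as np
a=robot.grab_frame("side")["pixels"][:,:,::-1]
cv2.imwrite("pics/s5.png",cv2.resize(np.ascontiguousarray(a[80:340,190:460]),(600,578)))
E
```

```text
tcp_pos: [0.6481, 0.0089, 0.2119]
wrist_force: [0.7, 0.6, 0.7]
gripper_width: 0.0387
finger_force: 0.0
tcp_pos: [0.648, 0.0089, 0.2117]
wrist_force: [0.9, -0.0, -0.2]
gripper_width: 0.0567
finger_force: 0.0
tcp_pos: [0.6484, 0.0089, 0.2616]
wrist_force: [-0.1, -0.0, 0.4]
gripper_width: 0.0571
finger_force: 0.0
tcp_pos: [0.6483, 0.0089, 0.3092]
wrist_force: [0.4, 0.2, 0.5]
gripper_width: 0.0573
finger_force: 0.0
```

View pics/s5.png

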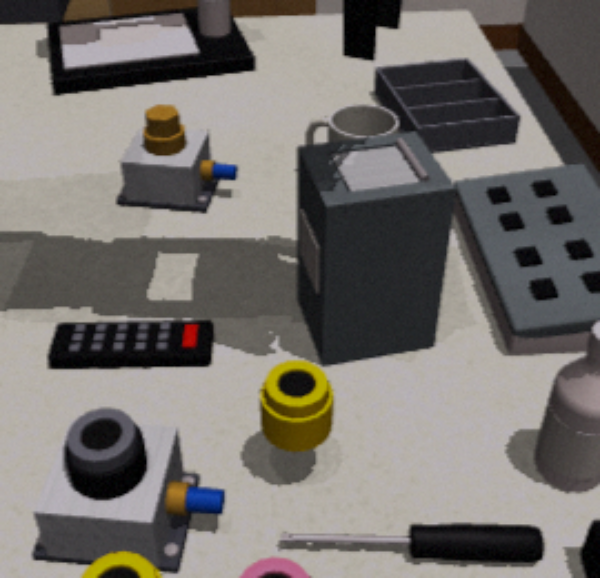

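The flap is shut at crop (375,168) with the tube inside, the ring is up at (103,440), and the gripper is clear and empty. I'm handing in.

```bash
python3 -c "
from station import robot
print(robot.close_job())"
```

```text
the job is handed in; nothing more can be done
None
```

The job is handed in, with no verdict returned: the tube was drawn out and dropped into the returns box, the last picture shows the flap shut, the ring up and the gripper clear, and neither the mug nor the remote was touched.

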